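# Line up heating coils by size on the carrier strip

## Task

Line up the four copper heating coils in order of size along the aluminium strip, each standing upright in the middle of its own rubber pad, with the largest next to the black-knobbed end-stop post and the smallest farthest from it. Set each one down gently without dropping or tipping it, and leave the glass jug where it stands.

Things in the scene. Friction and masses are not known exactly. Their poses are not given: they have to be found in the camera images.
- coil_a: the smallest copper heating coil: upright cylinder of ribbed copper, loose, 34 mm diameter, 36 mm high, flat steel-coloured top with a brass stud (8 mm diameter, 6 mm high) standing on it. Origin: centre of the underside; z axis up along the cylinder. Starts upright on the bench, on the robot's side of the carrier strip
- coil_b: the second smallest copper heating coil: upright cylinder of ribbed copper, loose, 42 mm diameter, 50 mm high, flat steel-coloured top with a brass stud (8 mm diameter, 6 mm high) standing on it. Origin: centre of the underside; z axis up along the cylinder. Starts upright on the bench, on the robot's side of the carrier strip
- coil_c: the second largest copper heating coil: upright cylinder of ribbed copper, loose, 50 mm diameter, 64 mm high, flat steel-coloured top with a brass stud (8 mm diameter, 6 mm high) standing on it. Origin: centre of the underside; z axis up along the cylinder. Starts upright on the bench, on the robot's side of the carrier strip
- coil_d: the largest copper heating coil: upright cylinder of ribbed copper, loose, 58 mm diameter, 78 mm high, flat steel-coloured top with a brass stud (8 mm diameter, 6 mm high) standing on it. Origin: centre of the underside; z axis up along the cylinder. Starts upright on the bench, on the robot's side of the carrier strip
- pad_a: one of four identical fixed black rubber pads, 72 mm diameter, 6 mm thick, with a grey 25 mm dot in its middle, glued in a straight row with 85 mm between centres on a fixed flat aluminium strip (90 x 480 x 6 mm). Origin: centre of its underside, 6 mm above the bench; its top is 12 mm above the bench. The letters of the pads say nothing of their order in the row. z up; x across the row, y along it
- pad_b: one of four identical fixed black rubber pads, 72 mm diameter, 6 mm thick, with a grey 25 mm dot in its middle, glued in a straight row with 85 mm between centres on a fixed flat aluminium strip (90 x 480 x 6 mm). Origin: centre of its underside, 6 mm above the bench; its top is 12 mm above the bench. The letters of the pads say nothing of their order in the row. z up; x across the row, y along it
- pad_c: one of four identical fixed black rubber pads, 72 mm diameter, 6 mm thick, with a grey 25 mm dot in its middle, glued in a straight row with 85 mm between centres on a fixed flat aluminium strip (90 x 480 x 6 mm). Origin: centre of its underside, 6 mm above the bench; its top is 12 mm above the bench. The letters of the pads say nothing of their order in the row. z up; x across the row, y along it
- pad_d: one of four identical fixed black rubber pads, 72 mm diameter, 6 mm thick, with a grey 25 mm dot in its middle, glued in a straight row with 85 mm between centres on a fixed flat aluminium strip (90 x 480 x 6 mm). Origin: centre of its underside, 6 mm above the bench; its top is 12 mm above the bench. The letters of the pads say nothing of their order in the row. z up; x across the row, y along it
- post: the end stop: fixed steel post, 18 mm diameter, with a round black 34 mm knob on top (top 93 mm above the bench), standing on the aluminium strip in line with the pads at one end or the other, 80 mm from the centre of the nearest pad (a low grey bin of screws, 60 x 50 x 22 mm, fixed on the strip, is at the other end). Origin: middle of its foot, 6 mm above the bench; x across the row, y along it
- jug: glass coffee jug with black lid and handle, loose, 112 mm diameter, 132 mm high, standing on the bench to the left of the coils; the handle sticks out 91 mm from the jug's axis along its y axis. Origin: centre of the underside. Bystander
There are look-alikes about, which are no part of the job. What is shaped like the coil_c but green is not meant.

How it is judged:
By the outcome, as a careful person would: the job done as asked, in the order asked, and still so for the second after the job is handed in, with the robot touching nothing.
It also fails if it takes over 96 s, if anything falls off the work surface, if the arm or the gripper's body presses on something with over 40 N, if the wrist force passes 120 N, or if a joint passes its speed limit or range.

## Robot

A 6-joint arm with a two-finger parallel gripper is mounted at the origin on the work surface. World frame = base frame: x ahead of the robot, y to its left, z up, the work surface at z = 0. Lengths are in m, angles in rad, forces in N, time in s.
With the tool pointing down it reaches from about 0.3 to 0.75 m from the base axis. Payload 8.5 kg.
Tool frame: the origin (TCP) lies on the centre line of the jaws, within the pads' length; the fingertips stand finger_overhang ahead of it and the grasp point (between the pads) is the TCP (finger_overhang is the distance from the TCP to the fingertips, in m); y points along the fingers, z is the direction in which the jaws open and shut, and the axes are right-handed (so a half turn about y gives the same grasp; the last joint's range is limited). The gripper opens to 88 mm and grips with 3 to 60 N. Pads are 18 mm wide; open, the fingers measure 123 mm over their backs; the gripper's body (75 mm by 187 mm) begins 45 mm behind the grasp point.
Start: joints at [1.095, 0.381, 1.297, -0, 1.464, -0.215], TCP at [0.142, 0.531, 0.258] pointing down, gripper open.
Joint ranges: [-3.11, 3.11], [-0.89, 2.33], [0.22, 2.48], [-1.42, 4.56], [0.17, 2.85], [-2.88, 2.88]. Speed limits (rad/s): [2.39, 2.39, 3.14, 3.14, 3.14, 3.14].

## Interface

Orientations are given as a rotation vector (axis times angle).
In Python, from bench import * gives the robot as it stands. The module is installed in compiled form; this text tells all that it offers. Calls block until the motion is done:
- reach(position, orientation): joint-space move of the TCP to a pose.
- move_straight(position, rotation=None, rate=0.15): straight line of the TCP; rotation=None keeps the orientation; rate is the mean speed in m/s.
- goto_joints(angles): joint-space move.
- command_gripper(opening, effort=None): finger opening in m; effort is the grip in N (None keeps the last); returns when the fingers have stopped.
- hold(seconds).
- ik(position, orientation): joint angles nearest the present ones, or None.
- read_state(): the state.
- get_image(name): name is "scene" or "top" or "wrist"; returns a dict with "pixels" (400x640x3 uint8, red, green, blue), "intrinsics" (3x3 intrinsics, pixels), "R" (3x3) and "t" (3): a world point X has camera coordinates R X + t. Camera axes: x right, y down, z forward; pixel columns grow to the right and rows downward; lengths in m; the calibration is good to about 2 mm. A picture is of the moment at which its call begins. There is no depth.
A pose or a line that the arm cannot do raises IKError and nothing moves.
- hand_in(): hands the job in, once; it reports no verdict.
The state is a dict: "time_s": time; "qpos": joint angles; "qd": joint speeds; "joint_efforts": joint torques, N m; "ee_pos": TCP position; "tool_rot": TCP orientation; "force": force on the tool from outside, world axes, zero at the start; "torque": the same for the moment, N m; "grip_width": finger opening in m.
Only numpy, scipy, OpenCV 4.12 (cv2) and the standard library are available. Lean on these libraries where they do the work, as an engineer would, in place of code of your own. Each camera call takes 0.05 s, during which the arm holds its last target.

## Working session

There is one attempt and no reset: what is moved stays moved. The work goes in short steps, each a Python script; the robot and the scene stay as the last script left them, time stands still between calls to the robot, and variables do not carry over. Pictures are saved under pics/ and viewed, and the job is handed in when it is done.

```bash
mkdir -p pics; ls
python3 - <<'E'
from bench import *
import cv2
s=read_state()
for k in s: print(k,s[k])
for n in ("scene","top","wrist"):
    d=get_image(n); cv2.imwrite(f"pics/{n}0.png",d["pixels"][:,:,::-1])
    print(n,d["intrinsics"].tolist(),d["R"].round(4).tolist(),d["t"].round(4).tolist())
E
```

```text
pics
time_s 0.0
qpos [ 1.09472594e+00  3.81205956e-01  1.29825396e+00  3.47306051e-05
  1.46356687e+00 -2.15299048e-01]
qd [-0.00096487 -0.00129261  0.00055562 -0.00097971  0.0001554   0.0011025 ]
joint_efforts [ 5.87637769e-04 -4.37937069e+01 -2.24554467e+01  7.13694817e-02
  3.52437410e-02 -1.21281064e-04]
ee_pos [0.14168418 0.53118598 0.25713469]
tool_rot [-1.5624244   0.20515315 -0.20433675]
force [0.49822538 0.93444499 0.19174772]
torque [-0.02377366  0.0321537   0.01206243]
grip_width 0.08787089458337369
scene [[467.0337973051258, 0.0, 311.28816727401284], [0.0, 467.0337973051258, 201.18795240695678], [0.0, 0.0, 1.0]] [[-0.8599, 0.5104, 0.0034], [0.4207, 0.7124, -0.5617], [-0.2891, -0.4816, -0.8273]] [0.3949, -0.2715, 1.3081]
top [[501.0157230941371, 0.0, 319.4945520776359], [0.0, 501.0157230941371, 203.7033194826257], [0.0, 0.0, 1.0]] [[-0.0105, -0.9999, 0.0041], [-0.9787, 0.0094, -0.2051], [0.2051, -0.0062, -0.9787]] [0.0938, 0.5262, 1.0371]
wrist [[334.59460000066576, 0.0, 316.9026761428126], [0.0, 334.59460000066576, 196.0623789205049], [0.0, 0.0, 1.0]] [[0.2577, 0.9662, -0.0011], [0.9244, -0.2462, 0.2915], [0.2814, -0.0761, -0.9566]] [-0.5492, -0.0412, 0.3911]
```

View pics/scene0.png

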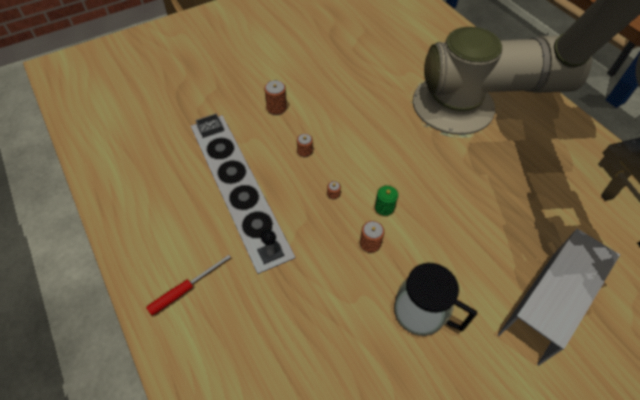

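View pics/top0.png

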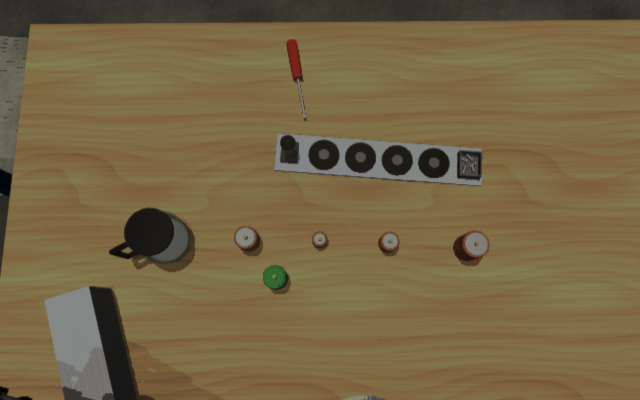

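View pics/wrist0.png

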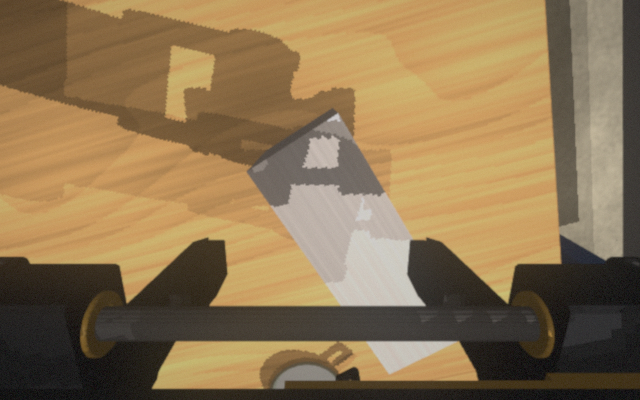

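The scene shows the strip with the post knob at top-view (288,143) and the screw bin at (469,164). The pads are at about (323,154), (360,157), (397,160) and (433,163). The candidate cylinders in the top view are copper at (246,238), (320,240), (390,242) and (475,244), plus a green look-alike at (275,278), which is not meant. I'll confirm with an enlarged crop.

Run:
```python
import cv2, numpy as np, bench
print([n for n in dir(bench) if not n.startswith('_')], getattr(bench,'finger_overhang',None))
a=cv2.imread("pics/top0.png")[125:300,220:500]; b=cv2.imread("pics/scene0.png")[70:280,180:420]
a=cv2.resize(a,None,fx=2.8,fy=2.8,interpolation=cv2.INTER_CUBIC);cv2.imwrite("pics/tcrop.png",np.clip(a*1.5,0,255))
b=cv2.resize(b,None,fx=2.8,fy=2.8,interpolation=cv2.INTER_CUBIC);cv2.imwrite("pics/scrop.png",np.clip(b*1.3,0,255))
```

```text
['IKError', 'command_gripper', 'finger_overhang', 'get_image', 'goto_joints', 'hand_in', 'hold', 'ik', 'move_straight', 'reach', 'read_state'] 0.019[ WARN:0@0.713] global loadsave.cpp:1063 imwrite_ Unsupported depth image for selected encoder is fallbacked to CV_8U.
```

View pics/tcrop.png

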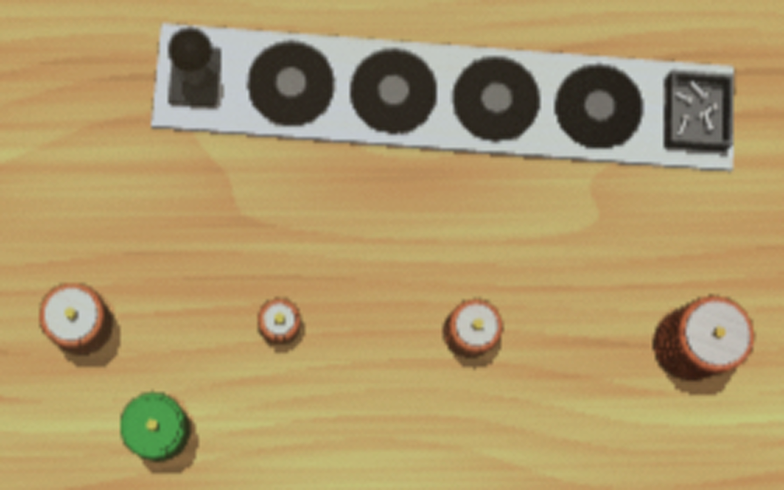

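View pics/scrop.png

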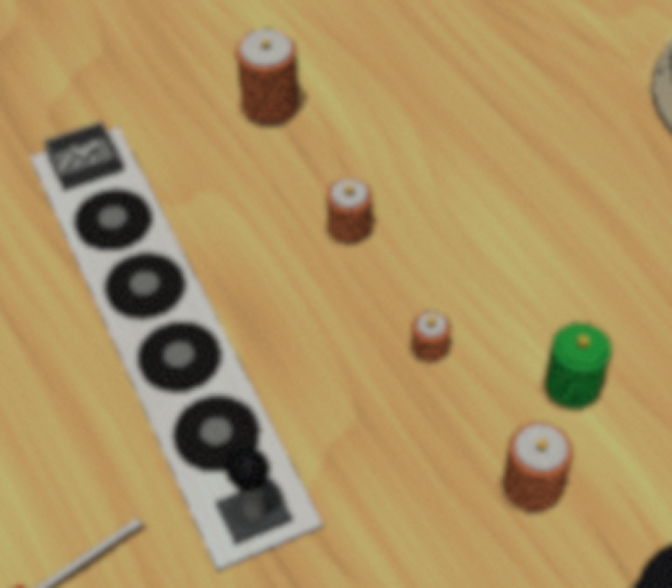

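The crop confirms four copper coils, left to right at full-image top pixels (246,238)=c, (320,240)=a, (390,242)=b and (475,244)=d. They match by relative diameter and height. The green one at (275,278) is excluded by colour. The post is at the left end, so the order from the left is d, c, b, a. Next I'll triangulate.

```bash
cat > h.py <<'E'
import cv2, numpy as np
def P(d): return d["intrinsics"]@np.c_[d["R"],d["t"]]
def tri(d1,p1,d2,p2):
    X=cv2.triangulatePoints(P(d1),P(d2),np.array(p1,float).reshape(2,1),np.array(p2,float).reshape(2,1))[:,0]
    return X[:3]/X[3]
def proj(d,X):
    x=P(d)@np.append(X,1); return x[:2]/x[2]
def ray(d,p,z):
    v=d["R"].T@np.linalg.solve(d["intrinsics"],np.array([p[0],p[1],1.])); c=-d["R"].T@d["t"]
    return c+v*(z-c[2])/v[2]
def blobs(mask,amin,amax):
    n,l,st,ce=cv2.connectedComponentsWithStats(mask.astype(np.uint8))
    out=[]
    for i in range(1,n):
        if amin<=st[i,4]<=amax: out.append((ce[i],st[i]))
    return out
def tops(img,box,amin=15,amax=1500):
    # coil tops: unsaturated light discs, convex hull filled (stud included)
    x0,y0,x1,y1=box; s=img[y0:y1,x0:x1]
    hsv=cv2.cvtColor(s,cv2.COLOR_RGB2HSV)
    m=((hsv[...,1]<75)&(hsv[...,2]>100)).astype(np.uint8)
    r=[]
    for c in cv2.findContours(m,cv2.RETR_EXTERNAL,cv2.CHAIN_APPROX_NONE)[0]:
        h=cv2.convexHull(c); a=cv2.contourArea(h)
        if amin<a<amax:
            M=cv2.moments(h); r.append((M['m10']/M['m00']+x0,M['m01']/M['m00']+y0,a))
    return r
def darks(img,box,amin=150,amax=1500):
    x0,y0,x1,y1=box; s=img[y0:y1,x0:x1]
    m=(s.max(2)<60).astype(np.uint8)
    r=[]
    for c in cv2.findContours(m,cv2.RETR_EXTERNAL,cv2.CHAIN_APPROX_NONE)[0]:
        h=cv2.convexHull(c); a=cv2.contourArea(h)
        if amin<a<amax:
            M=cv2.moments(h); r.append((M['m10']/M['m00']+x0,M['m01']/M['m00']+y0,a))
    return r
E
python3 - <<'E'
from bench import *
from h import *
T=get_image("top");S=get_image("scene")
for d,b in ((T,(230,215,500,265)),(S,(255,70,390,260))): print(np.round(tops(d["pixels"],b),1).tolist())
for d,b in ((T,(270,130,490,190)),(S,(190,110,300,270))): print(np.round(darks(d["pixels"],b),1).tolist())
E
```

```text
[[389.8, 240.6, 155.0], [475.9, 243.6, 377.0], [319.2, 238.5, 84.0], [244.9, 236.8, 259.0]]
[[258.5, 249.0, 137.0], [372.9, 229.2, 224.0], [333.6, 185.4, 55.0], [271.7, 226.8, 1119.5], [304.2, 138.4, 89.5], [274.5, 86.4, 176.5]]
[[468.6, 164.7, 610.5], [433.3, 162.8, 696.0], [396.8, 160.1, 681.5], [360.0, 157.3, 688.5], [323.5, 154.5, 685.0], [288.8, 149.4, 415.5]]
[[262.2, 235.5, 1195.0], [243.5, 197.0, 496.5], [231.2, 171.6, 447.0], [219.9, 148.1, 405.5]]
```

Run:
```python
from bench import *
from h import *
T=get_image("top");S=get_image("scene")
def dots(d,box):
    x0,y0,x1,y1=box; s=d["pixels"][y0:y1,x0:x1]; g=s.max(2)
    m=((g>62)&(g<135)).astype(np.uint8); dk=(g<60).astype(np.uint8)
    # holes within dark
    cs,hi=cv2.findContours(dk,cv2.RETR_CCOMP,cv2.CHAIN_APPROX_NONE); r=[]
    for c,h in zip(cs,hi[0]):
        if h[3]>=0 and cv2.contourArea(c)>15:
            M=cv2.moments(c); r.append((M['m10']/M['m00']+x0,M['m01']/M['m00']+y0,M['m00']))
    return r
td=dots(T,(270,130,450,190)); sd=dots(S,(190,132,300,240))
print(np.round(td,1).tolist(),np.round(sd,1).tolist())
ct={'a':((319.2,238.5),(333.6,185.4),.036),'b':((389.8,240.6),(304.2,138.4),.05),'c':((244.9,236.8),(372.9,229.2),.064),'d':((475.9,243.6),(274.5,86.4),.078)}
for k,(p,q,z) in ct.items():
    X=tri(T,p,S,q); print(k,X.round(4),'ray top',ray(T,p,z).round(4),'ray scene',ray(S,q,z).round(4), 'reproj',(proj(T,X)-p).round(1),(proj(S,X)-q).round(1))
td=sorted(td)[:4]; sd=sorted(sd,key=lambda v:-v[1])[:4]
for p,q in zip(td,sd):
    X=tri(T,p[:2],S,q[:2]); print('pad',X.round(4),ray(T,p[:2],.012).round(4),ray(S,q[:2],.012).round(4))
print('full pad', [ray(T,p,.012)[:2].round(4).tolist() for p in ((323.5,154.5),(360,157.3),(396.8,160.1),(433.3,162.8))])
print('cams', (-T["R"].T@T["t"]).round(3),(-S["R"].T@S["t"]).round(3))
print('postknob',ray(T,(288.5,143),.085), 'jug lid', ray(T,(151,232),.132),'green',ray(T,(275,276),.064))
s=read_state(); import scipy.spatial.transform as st
print(st.Rotation.from_rotvec(s['tool_rot']).as_matrix().round(3), st.Rotation.from_matrix(st.Rotation.from_rotvec(s['tool_rot']).as_matrix()).as_euler('xyz'))
```

```text
[[433.7, 162.2, 93.5], [397.1, 159.4, 95.0], [360.1, 156.5, 98.0], [323.5, 153.7, 95.0]] [[256.6, 223.4, 83.5], [243.4, 196.1, 78.0], [231.0, 170.6, 68.0], [219.9, 147.1, 62.5]]
a [0.4526 0.0903 0.0369] ray top [0.4533 0.0898 0.036 ] ray scene [0.4517 0.0904 0.036 ] reproj [-0.2  0.2] [-0.3 -0.1]
b [ 0.4445 -0.0615  0.0513] ray top [ 0.4453 -0.0622  0.05  ] ray scene [ 0.4434 -0.0618  0.05  ] reproj [-0.2  0.3] [-0.3 -0.1]
c [0.454  0.2484 0.0649] ray top [0.4546 0.248  0.064 ] ray scene [0.453  0.2486 0.064 ] reproj [-0.2  0.2] [-0.4 -0.1]
d [ 0.4326 -0.2376  0.079 ] ray top [ 0.4334 -0.2386  0.078 ] ray scene [ 0.4314 -0.2377  0.078 ] reproj [-0.3  0.4] [-0.4 -0.1]
pad [0.6525 0.0784 0.0146] [0.654  0.0778 0.012 ] [0.6513 0.0776 0.012 ]
pad [ 0.6451 -0.006   0.0142] [ 0.6466 -0.0068  0.012 ] [ 0.6438 -0.0066  0.012 ]
pad [ 0.6375 -0.0911  0.0138] [ 0.6387 -0.092   0.012 ] [ 0.6365 -0.0917  0.012 ]
pad [ 0.6297 -0.175   0.0142] [ 0.6313 -0.1763  0.012 ] [ 0.6284 -0.1758  0.012 ]
full pad [[0.6521, 0.0777], [0.6446, -0.0065], [0.6371, -0.0913], [0.6298, -0.1753]]
cams [0.303 0.095 1.123] [0.832 0.622 0.928]
postknob [0.65591797 0.15452616 0.085     ] jug lid [0.45640377 0.42549301 0.132     ] green [0.37122847 0.18335816 0.064     ]
[[ 0.966 -0.     0.258]
 [-0.258 -0.     0.966]
 [-0.    -1.    -0.   ]] [-1.57111783e+00  7.91706635e-05 -2.60767794e-01]
```

Top- and scene-view triangulation gives coil tops at 37, 51, 65 and 79 mm (expected 36, 50, 64, 78). The pad tops come out at about 14 mm (expected 12), with 85 mm pitch. Next I'll check IK and go above coil d for a wrist-camera check.

```bash
cat >> h.py <<'E'
from scipy.spatial.transform import Rotation as Rot
u=np.array([.996,-.0896,0]);u/=np.linalg.norm(u)
def ori(s=1):
    y=np.array([0,0,-1.]); z=s*u; x=np.cross(y,z)
    return Rot.from_matrix(np.c_[x,y,z]).as_rotvec()
C={'a':[.4526,.0901],'b':[.4444,-.0618],'c':[.4539,.2483],'d':[.4325,-.238]}
PAD={'d':[.6525,.0779],'c':[.6451,-.0065],'b':[.6376,-.0916],'a':[.6299,-.1758]}
E
python3 - <<'E'
from bench import *
from h import *
T=get_image("wrist"); s=read_state(); R=Rot.from_rotvec(s['tool_rot']).as_matrix()
cam=-T["R"].T@T["t"]; print('cam in tool',(R.T@(cam-s['ee_pos'])).round(3),'axis',(R.T@T["R"][2]).round(3))
for sg in (1,-1):
    for k in 'dcba':
        for p,z in ((C[k],.05),(C[k],.25),(PAD[k],.05),(PAD[k],.25)):
            q=ik(list(p)+[z],ori(sg)); print(sg,k,z,None if q is None else np.round(q,2).tolist())
E
```

```text
cam in tool [-0.075 -0.128 -0.   ] axis [0.292 0.957 0.   ]
1 d 0.05 [-0.74, 0.55, 1.73, -0.0, 0.86, -0.65]
1 d 0.25 [-0.74, 0.29, 1.46, -0.0, 1.39, -0.65]
1 d 0.05 [-0.06, 0.76, 1.24, -0.0, 1.14, 0.03]
1 d 0.25 [-0.06, 0.58, 0.98, -0.0, 1.58, 0.03]
1 c 0.05 [0.27, 0.58, 1.66, -0.0, 0.9, 0.36]
1 c 0.25 [0.27, 0.33, 1.4, -0.0, 1.41, 0.36]
1 c 0.05 [-0.19, 0.74, 1.28, -0.0, 1.12, -0.1]
1 c 0.25 [-0.19, 0.56, 1.02, -0.0, 1.57, -0.1]
1 b 0.05 [-0.4, 0.5, 1.85, -0.0, 0.79, -0.31]
1 b 0.25 [-0.4, 0.21, 1.57, -0.0, 1.36, -0.31]
1 b 0.05 [-0.33, 0.74, 1.28, -0.0, 1.12, -0.24]
1 b 0.25 [-0.33, 0.56, 1.02, -0.0, 1.56, -0.24]
1 a 0.05 [-0.06, 0.51, 1.82, -0.0, 0.81, 0.03]
1 a 0.25 [-0.06, 0.23, 1.54, -0.0, 1.37, 0.03]
1 a 0.05 [-0.45, 0.75, 1.25, -0.0, 1.14, -0.36]
1 a 0.25 [-0.45, 0.57, 0.99, -0.0, 1.58, -0.36]
-1 d 0.05 [-0.74, 0.55, 1.73, -0.0, 0.86, 2.49]
-1 d 0.25 [-0.74, 0.29, 1.46, 0.0, 1.39, 2.49]
-1 d 0.05 None
-1 d 0.25 None
-1 c 0.05 [0.27, 0.58, 1.66, 0.0, 0.9, -2.78]
-1 c 0.25 [0.27, 0.33, 1.4, 0.0, 1.41, -2.78]
-1 c 0.05 None
-1 c 0.25 None
-1 b 0.05 [-0.4, 0.5, 1.85, 0.0, 0.79, 2.83]
-1 b 0.25 [-0.4, 0.21, 1.57, 0.0, 1.36, 2.83]
-1 b 0.05 None
-1 b 0.25 None
-1 a 0.05 None
-1 a 0.25 None
-1 a 0.05 [-0.45, 0.75, 1.25, 0.0, 1.14, 2.78]
-1 a 0.25 [-0.45, 0.57, 0.99, 0.0, 1.58, 2.78]
```

Run:
```python
from bench import *
from h import *
reach([.56,.03,.27],ori())
W=get_image("wrist"); cv2.imwrite("pics/w1.png",W["pixels"][:,:,::-1])
import pickle; pickle.dump(W,open("w1.pkl","wb"))
for k in 'dcba': print(k, proj(W,C[k]+[{'a':.036,'b':.05,'c':.064,'d':.078}[k]]).round(0), 'pad',proj(W,PAD[k]+[.012]).round(1))
print(read_state()['time_s'],read_state()['force'])
```

```text
d [232. 396.] pad [394.8 112.7]
c [168. -70.] pad [390.  185.6]
b [223. 255.] pad [385.8 250.6]
a [210. 119.] pad [381.8 307.8]
2.775 [-0.1765915   0.374928    0.47816565]
```

View pics/w1.png

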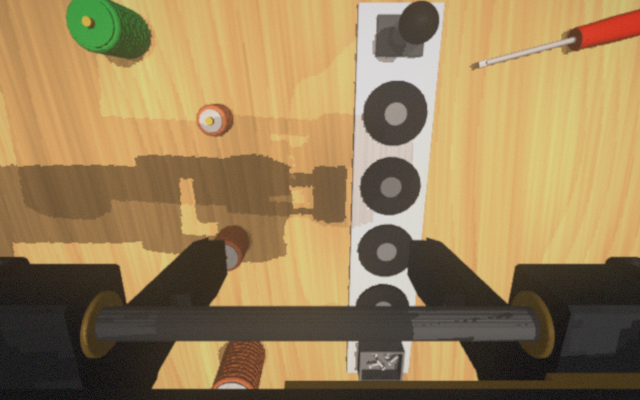

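The wrist view shows pad dots at about (396,112), (391,186) and (387,251). The predictions were (395,113), (390,186) and (386,251), so agreement is about 1 px (1.2 mm). I'll refine numerically from this view plus the top one, then grasp coil d.

```bash
cat >> h.py <<'E'
H={'a':.036,'b':.05,'c':.064,'d':.078}
GZ={'a':.026,'b':.032,'c':.042,'d':.052}
E
python3 - <<'E'
from bench import *
from h import *
import pickle; W=pickle.load(open("w1.pkl","rb")); T=get_image("top")
g=W["pixels"].max(2)
m=((g>85)&(g<170)).astype(np.uint8)
for k,tp in (('d',(323.5,153.7)),('c',(360.1,156.5)),('b',(397.1,159.4))):
    x,y=proj(W,PAD[k]+[.012]).astype(int); s=g[y-16:y+17,x-16:x+17]
    t,mm=cv2.threshold(s,0,1,cv2.THRESH_OTSU); n,l,st,ce=cv2.connectedComponentsWithStats(mm)
    i=l[16,16]; p=ce[i]+[x-16,y-16]
    print(k,t,st[i],p.round(1),'tri',tri(T,tp,W,p).round(4),'ray',ray(W,p,.012).round(4))
p=(208.5,118.5); print('a stud', ray(W,(209.5,121),.042).round(4))
# pick d: hover
reach(C['d']+[.20],ori())
W=get_image("wrist"); cv2.imwrite("pics/w2.png",W["pixels"][:,:,::-1]); pickle.dump(W,open("w2.pkl","wb"))
print(proj(W,C['d']+[.078]),read_state()['time_s'])
E
```

```text
d 115.0 [  6   6  23  24 411] [395.4 113.4] tri [0.6509 0.0778 0.022 ] ray [0.6532 0.077  0.012 ]
c 99.0 [  6   8  22  21 339] [390.6 186.8] tri [ 0.6446 -0.0062  0.0182] ray [ 0.6458 -0.008   0.012 ]
b 104.0 [  8   9  20  18 287] [386.2 251.5] tri [ 0.6377 -0.0915  0.0151] ray [ 0.6381 -0.093   0.012 ]
a stud [0.4534 0.0886 0.042 ]
[315.28139453 195.0244355 ] 4.0417
```

View pics/w2.png

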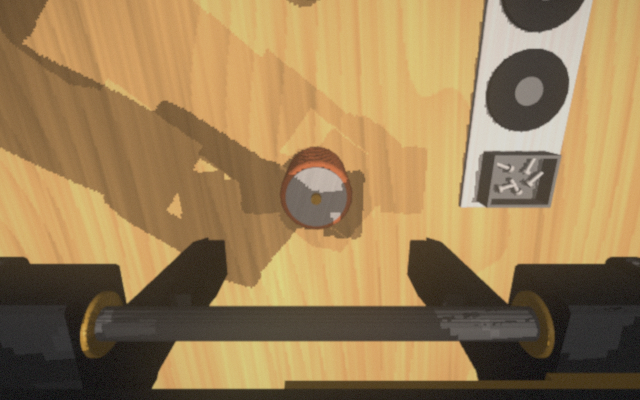

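Coil d's disc is centred at about (316,196), against a prediction of (315,195). Grasping now.

```bash
cat >> h.py <<'E'
PAD={'d':[.6526,.0775],'c':[.6453,-.0070],'b':[.6378,-.0920],'a':[.6302,-.1763]}
E
python3 - <<'E'
from bench import *
from h import *
k='d'
move_straight(C[k]+[GZ[k]],ori(),rate=.12)
f0=read_state()['force']
command_gripper(.04,25)
print(read_state()['grip_width'])
move_straight(C[k]+[.10],rate=.10)
s=read_state(); print(s['grip_width'],s['force']-f0,s['ee_pos'],s['time_s'])
W=get_image("wrist"); cv2.imwrite("pics/w3.png",W["pixels"][:,:,::-1])
E
```

```text
0.057357823684620106
0.05744020303527263 [-0.33052902 -0.55324357 -6.39457815] [ 0.43216282 -0.23769919  0.0994071 ] 6.625
```

View pics/w3.png

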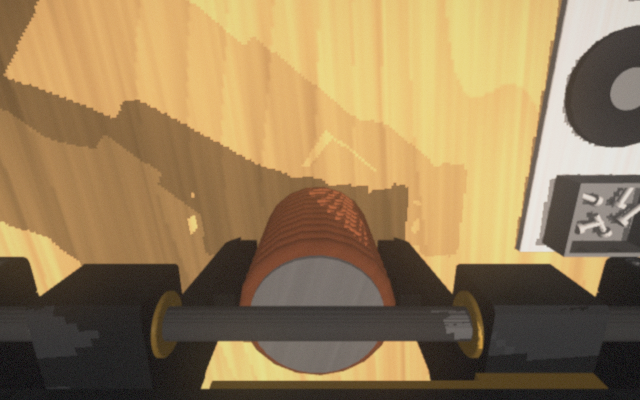

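Coil d is held upright (jaw 57.4 mm, weight about 6.4 N). Now I'll place it.

```bash
cat >> h.py <<'E'
def place(k,off=(0,0)):
    from bench import reach,move_straight,command_gripper,read_state,hold
    p=[PAD[k][0]+off[0],PAD[k][1]+off[1]]; z=.012+GZ[k]
    reach(p+[.19],ori()); move_straight(p+[z+.012],ori(),rate=.12); hold(.2)
    f0=read_state()['force'][2]
    zz=z+.006; move_straight(p+[zz],rate=.03)
    while True:
        s=read_state(); df=s['force'][2]-f0
        if df>3.0 or zz<z-.004: break
        zz-=.001; move_straight(p+[zz],rate=.02)
    print(k,'contact cmd z-z0 %.4f'%(zz-z),'df %.1f'%df,s['ee_pos'].round(4),'F',s['force'].round(1),'bottom',round(s['ee_pos'][2]-GZ[k],4))
    w=s['grip_width']; command_gripper(min(w+.012,.088)); command_gripper(.088)
    move_straight(p+[.16],rate=.12)
    print(read_state()['time_s'])
def pick(k,effort=20):
    from bench import reach,move_straight,command_gripper,read_state
    reach(C[k]+[.19],ori()); move_straight(C[k]+[GZ[k]],ori(),rate=.12)
    f0=read_state()['force']; command_gripper({'a':.02,'b':.028,'c':.035,'d':.04}[k],effort)
    move_straight(C[k]+[GZ[k]+.06],rate=.12); s=read_state()
    print(k,'w',s['grip_width'].__round__(4),'F',(s['force']-f0).round(1),s['ee_pos'].round(4),s['time_s'])
E
python3 - <<'E'
from bench import *
from h import *
move_straight(C['d']+[.19],rate=.15)
place('d')
for n in ("top","scene","wrist"):
    d=get_image(n)["pixels"][:,:,::-1]
    if n=="top": d=cv2.resize(d[125:260,220:500],None,fx=2.8,fy=2.8,interpolation=cv2.INTER_CUBIC)
    cv2.imwrite(f"pics/{n}4.png",d)
E
```

```text
d contact cmd z-z0 -0.0010 df 12.4 [0.6528 0.0775 0.0641] F [-2.4  0.1  6.8] bottom 0.0121
14.0583
```

View pics/top4.png

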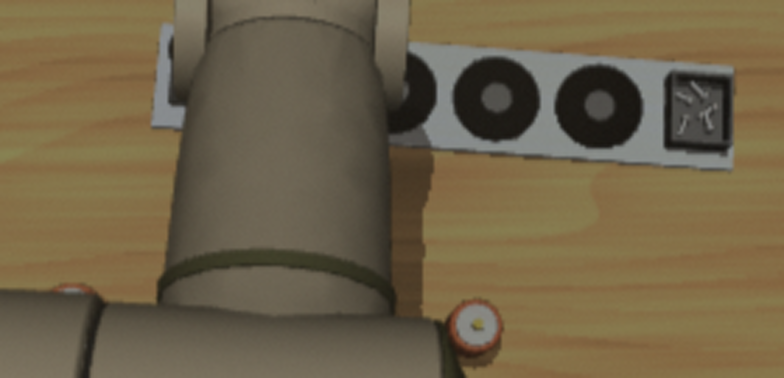

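View pics/wrist4.png

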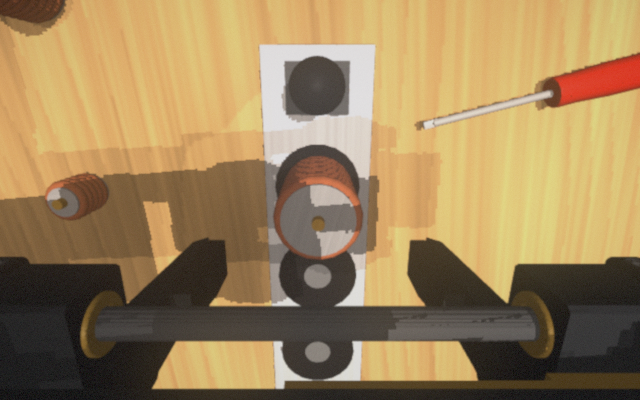

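Coil d stands on its pad with its stud at (317,222), centred left-right over the pad. Next is coil c, a copper top at top-view (245,237) and not the green one. I'll use smaller contact steps.

```bash
sed -i 's/zz-=.001;/zz-=.0005;/' h.py
python3 - <<'E'
from bench import *
from h import *
reach(C['c']+[.2],ori())
W=get_image("wrist"); cv2.imwrite("pics/w5.png",W["pixels"][:,:,::-1]); print(proj(W,C['c']+[.064]),proj(W,C['c']+[.07]))
T=get_image("top")["pixels"]; cv2.imwrite("pics/top5.png",cv2.resize(T[125:260,220:500,::-1],None,fx=2.8,fy=2.8,interpolation=cv2.INTER_CUBIC))
E
```

```text
[314.72322261 189.12378246] [314.68408399 191.15187176]
```

View pics/w5.png

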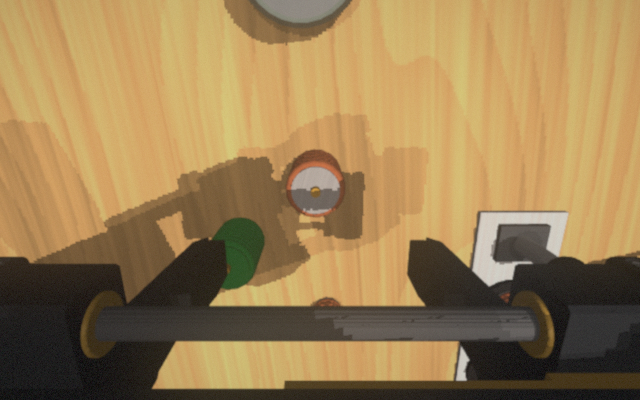

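View pics/top5.png

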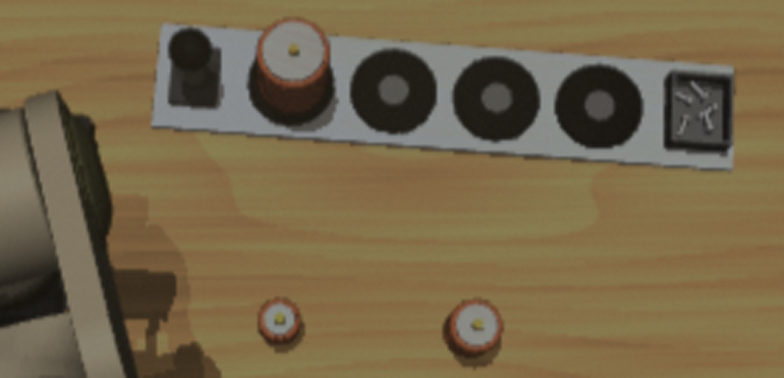

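Coil c's stud at (316,191) matches the prediction. The top view shows d centred on its pad next to the post. I'll pick and place c.

Run:
```python
from bench import *
from h import *
pick('c'); move_straight(C['c']+[.19],rate=.15); place('c')
reach(C['b']+[.2],ori())
W=get_image("wrist"); cv2.imwrite("pics/w6.png",W["pixels"][:,:,::-1]); print(proj(W,C['b']+[.05]),proj(W,C['b']+[.056]))
S=get_image("scene")["pixels"]; cv2.imwrite("pics/scene6.png",cv2.resize(S[60:280,180:420,::-1],None,fx=2.5,fy=2.5,interpolation=cv2.INTER_CUBIC))
```

```text
c w 0.0496 F [-0.3  1.3 -4. ] [0.4535 0.2482 0.1014] 18.2917
c contact cmd z-z0 -0.0005 df 6.8 [ 0.6454 -0.007   0.054 ] F [-2.3  0.3  3.8] bottom 0.012
27.2083
[314.85391549 184.99590516] [314.82113808 186.84240108]
```

View pics/w6.png

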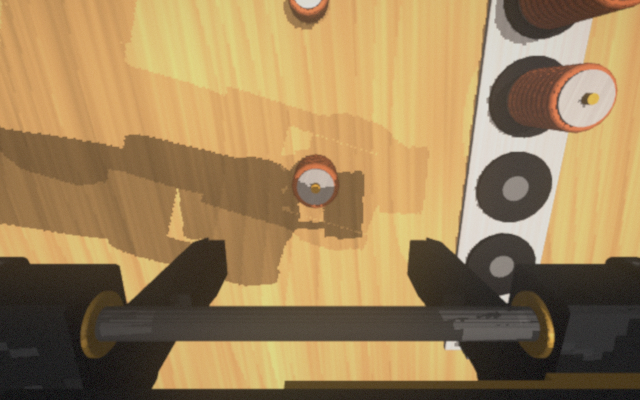

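View pics/scene6.png

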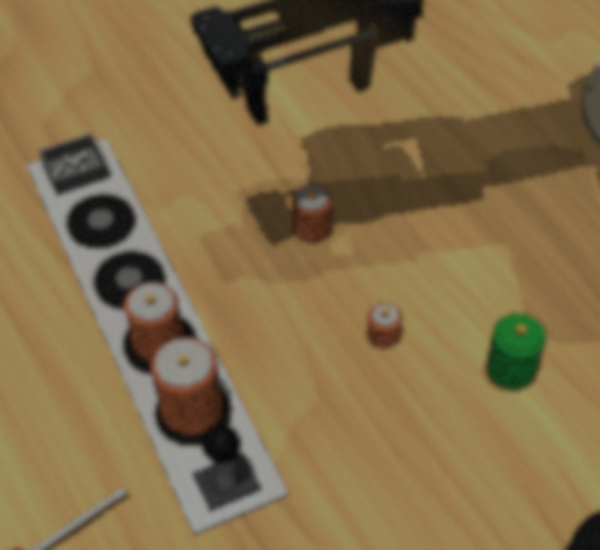

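Coils d and c stand upright in order. Coil b's stud at (315,187) matches the prediction (314.8,186.8). Next is b, then a hover over a.

Run:
```python
from bench import *
from h import *
pick('b'); move_straight(C['b']+[.19],rate=.15); place('b')
reach(C['a']+[.2],ori())
W=get_image("wrist"); cv2.imwrite("pics/w7.png",W["pixels"][:,:,::-1]); print(proj(W,C['a']+[.036]),proj(W,C['a']+[.042]))
```

```text
b w 0.0418 F [ 0.  -0.9 -1.8] [ 0.444  -0.0617  0.0915] 31.3
b contact cmd z-z0 -0.0005 df 8.1 [ 0.6379 -0.092   0.044 ] F [-2.   0.3  4.9] bottom 0.012
40.1333
[314.92087978 180.60485771] [314.88977811 182.28368777]
```

View pics/w7.png

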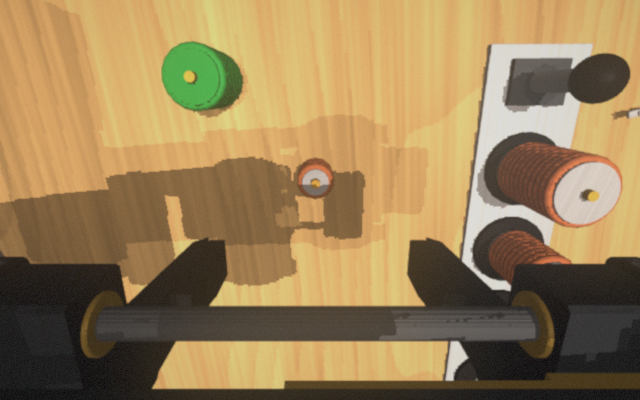

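Coil a's stud at (315,182) is as predicted. I'll pick and place it, then move clear and check.

Run:
```python
from bench import *
from h import *
pick('a'); move_straight(C['a']+[.19],rate=.15); place('a')
reach([.42,-.15,.28],ori())
W=get_image("wrist"); reach([.30,.25,.3],ori())
import pickle
T=get_image("top");S=get_image("scene"); pickle.dump((T,S),open("fin.pkl","wb"))
cv2.imwrite("pics/top8.png",cv2.resize(T["pixels"][120:300,220:500,::-1],None,fx=2.8,fy=2.8,interpolation=cv2.INTER_CUBIC))
cv2.imwrite("pics/scene8.png",S["pixels"][:,:,::-1])
for d,b in ((T,(300,125,450,185)),(S,(205,120,280,250))): print(np.round(tops(d["pixels"],b,15,900),1).tolist())
print(read_state()['time_s'])
for k in 'dcba': print(k,proj(T,PAD[k]+[.012+H[k]]).round(1),proj(S,PAD[k]+[.012+H[k]]).round(1))
```

```text
a w 0.0335 F [ 0.5 -1.2 -1.9] [0.4523 0.0901 0.0856] 44.4917
a contact cmd z-z0 -0.0005 df 5.3 [ 0.6302 -0.1763  0.038 ] F [-1.3  1.2  4.3] bottom 0.012
53.9833
[[437.5, 157.5, 72.0], [362.6, 147.7, 236.5], [324.3, 142.9, 342.5]]
[[273.8, 223.8, 185.0]]
56.6333
d [324.  143.4] [252.7 204.8]
c [362.6 148.3] [239.5 180.2]
b [400.6 153.2] [227.5 157.9]
a [437.4 158. ] [216.8 137.8]
```

View pics/top8.png

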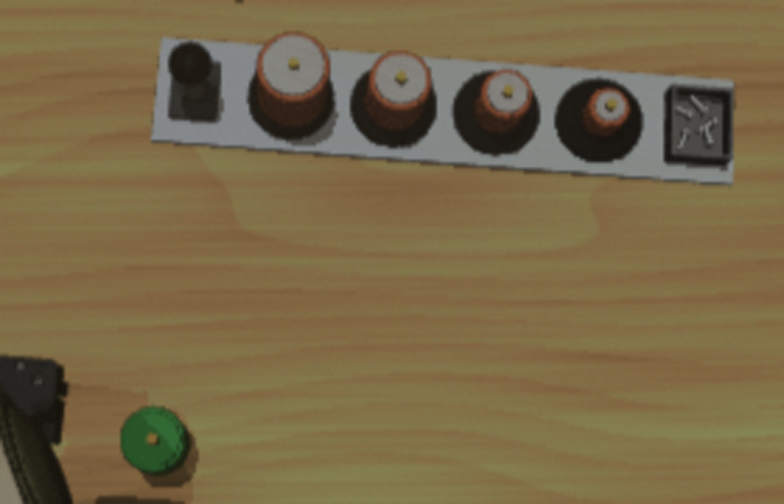

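View pics/scene8.png

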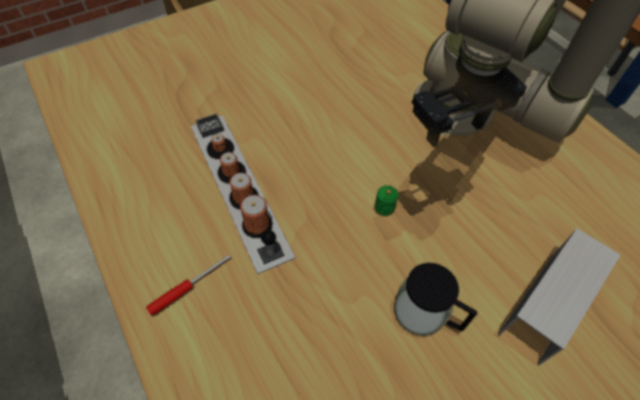

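The top view shows d, c, b, a from the post outwards, upright, with measured tops within about 0.6 px (1.2 mm) of the pad-centre predictions. The jug has not moved. Handing in.

Run:
```python
from bench import *
print(hand_in())
```

```text
the job is handed in; nothing more can be done
None
```

All four copper coils now stand upright on their own pads, largest to smallest away from the black-knobbed post (d, c, b, a). I handed the job in at about 57 s of the 96 s allowed. The green look-alike and the jug were not touched.

**Setting down:** each coil was lowered in small steps until it touched the pad. It pressed with about 4–7 N more than its weight took off, and each underside came to 12 mm above the bench as expected.

**Last checks:**
- **Centring:** in the final top view, the tops of d, c and a lie within about 0.6 px (roughly 1.2 mm) of the pad centres.
- **Coil b:** the automatic mask missed its top in that view, so I checked it by eye only. It looks upright, with its stud about where it should be.
- **Scene view:** the top mask found none of the coils there, so that view was also only judged by eye. It shows the four in order, with the jug where it stood.
- **Pad height:** triangulation gave about 14 mm from the two fixed cameras, and up to 22 mm when I paired the top and wrist views. The text says 12 mm, and the touch-downs confirmed 12 mm.

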